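# Pack the mixer jars

## Robot

A 7-joint arm with a two-finger parallel gripper is mounted at the origin on the work surface. World frame = base frame: x ahead of the robot, y to its left, z up, the work surface at z = 0. Lengths are in mm, angles in rad, forces in N, time in s.
With the tool pointing down it reaches from about 350 to 900 mm from the base axis. Payload 19.9 kg.
Tool frame: the origin (TCP) lies midway between the tips of the shut fingers; the grasp point (between the pads) lies 19 mm behind it; z points along the fingers, y is the line along which they close (so a half turn about z gives the same grasp; the last joint's range is limited). The gripper opens to 94 mm and grips with 3 to 60 N. Pads are 16 mm wide; open, the fingers measure 119 mm over their backs; the gripper's body (75 mm by 177 mm) begins 78 mm behind the grasp point.
Start: joints at [-1.286, 0.417, -0.01, 1.614, 0.005, 1.111, -0.053], TCP at [200.031, 592.103, 205.425] pointing down, gripper open.
Joint ranges: [-2.81, 2.81], [-0.39, 2.02], [-1.27, 1.25], [0.06, 2.57], [-1.19, 4.33], [0.19, 2], [-2.82, 2.82]. Speed limits (rad/s): [1.89, 1.89, 2.39, 2.39, 3.01, 3.01, 3.01].

## Interface

Orientations are given as a unit quaternion [w, x, y, z].
In Python, from station import manip, grab_frame, calibration, order gives the robot as it stands.
- The arm moves only by the shell command python3 -m handwheel 'ROWS' [FORCE]. ROWS is a JSON object whose one key "targets" holds a list of rows, each a list of 7 numbers: the turn, a rotation vector about the tool's x, y, z in degrees, then the shift along the tool's x, y, z in cm, then the finger opening in cm, from 0 to 9.4. A call has 1 to 12 rows; each row is the pose to reach, as a shift and turn from the pose commanded when the call began, along the tool's axes at that moment; what a row does not reach only later rows make up. A row lasts 1/10 s, in which the tool goes at most 50 mm and 8.59 degrees, less where a joint would pass 70% of its speed; a pose out of reach is approached as far as the arm can. A call with a gripper value outside its range is refused whole. The fingers move at their own pace and stop on an object; FORCE is the grip in N (left out, the last holds). Time passes only in rows, so rows that repeat a pose let the fingers close. It gives the time, the measured TCP pose, the force, the opening and the grip force at its end, in the units of the state.
- manip.read_state(): the state, without advancing time (a new reading comes with each control period).
- grab_frame(name): name is "scene" or "top" or "wrist"; returns the picture (480x640x3 uint8, blue, green, red); there is no depth.
- calibration(name): a dict with "camera_matrix" (3x3 intrinsics, pixels), "k1" (the pictures are not rectified: a ray, as slopes to the right and down, at radius r is drawn at 1 + k1 r^2 times it, then the intrinsics apply), "world_from_camera" (4x4, takes a point from camera to world coordinates). Camera axes: x right, y down, z forward; pixel columns grow to the right and rows downward; lengths in mm; the calibration is good to about 2 mm. A picture is of the moment at which its call begins: read the wrist's pose just before it. calibration takes no time and is no camera call; for the wrist camera it gives the pose at the moment of the call.
- order.sign_off(): hands the job in; it is judged then, once.
The state is a dict: "clock": time; "joints": joint angles; "joint_velocities": joint speeds; "tau": joint torques, N m; "tcp_pos": TCP position; "ee_rot": TCP orientation; "ft_force": force on the tool from outside, world axes, zero at the start; "ft_torque": the same for the moment, N m; "opening": finger opening in mm; "finger_force": force on a finger pad.
Only numpy, scipy, OpenCV 4.12 (cv2) and the standard library are available. Lean on these libraries where they do the work, as an engineer would, in place of code of your own. Each camera call takes 0.05 s, during which the arm holds its last target. There are 200 camera calls.

## Task

Pack the four closed jars (the ones with lids) into the caddy for the mixer, each standing upright on the floor of the socket that has its own shape and size: round or square, large or small. They are glass, so lower them in gently rather than dropping them, and leave the two open jars standing where they are.

Things in the scene. Friction and masses are not known exactly. Their poses are not given: they have to be found in the camera images.
- jar_round_large: The round large jar: upright round clear-glass jar closed with an off-white round lid; 62 mm diameter, 92 mm tall including the lid. The lid is the top 20 mm and the widest part (62 mm); the glass below is 4 mm narrower. Origin: centre of the underside; z up. Weighs roughly 0.17 kg. It starts on a 3 mm rubber mat among the other jars.
- jar_round_small: The round small jar: upright round clear-glass jar closed with an off-white round lid; 42 mm diameter, 78 mm tall including the lid. The lid is the top 20 mm and the widest part (42 mm); the glass below is 4 mm narrower. Origin: centre of the underside; z up. Weighs roughly 0.09 kg. It starts on a 3 mm rubber mat among the other jars.
- jar_square_large: The square large jar: upright square clear-glass jar closed with an off-white square lid; 54 by 54 mm, 92 mm tall including the lid. The lid is the top 20 mm and the widest part (54 mm); the glass below is 4 mm narrower. Origin: centre of the underside; z up; x and y square to its flat sides. Weighs roughly 0.17 kg. It starts on a 3 mm rubber mat among the other jars.
- jar_square_small: The square small jar: upright square clear-glass jar closed with an off-white square lid; 38 by 38 mm, 78 mm tall including the lid. The lid is the top 20 mm and the widest part (38 mm); the glass below is 4 mm narrower. Origin: centre of the underside; z up; x and y square to its flat sides. Weighs roughly 0.09 kg. It starts on a 3 mm rubber mat among the other jars.
- socket_round_large: Fixed grey ring with a floor, open on top, 78 mm inner diameter, walls 4 mm, 26 mm high. Origin: centre of its underside, 6 mm above the bench; inner floor 4 mm above the origin; z up. The four sockets stand two by two, 104 mm apart, in a shuffled arrangement in an aluminium caddy 218 mm square with an 18 mm rim.
- socket_round_small: Fixed grey ring with a floor, open on top, 58 mm inner diameter, walls 4 mm, 26 mm high. Origin: centre of its underside, 6 mm above the bench; inner floor 4 mm above the origin; z up. The four sockets stand two by two, 104 mm apart, in a shuffled arrangement in an aluminium caddy 218 mm square with an 18 mm rim.
- socket_square_large: Fixed grey square frame with a floor, open on top, 70 by 70 mm inside, walls 4 mm, 26 mm high. Origin: centre of its underside, 6 mm above the bench; inner floor 4 mm above the origin; z up; x and y square to its walls. The four sockets stand two by two, 104 mm apart, in a shuffled arrangement in an aluminium caddy 218 mm square with an 18 mm rim.
- socket_square_small: Fixed grey square frame with a floor, open on top, 54 by 54 mm inside, walls 4 mm, 26 mm high. Origin: centre of its underside, 6 mm above the bench; inner floor 4 mm above the origin; z up; x and y square to its walls. The four sockets stand two by two, 104 mm apart, in a shuffled arrangement in an aluminium caddy 218 mm square with an 18 mm rim.
- open_jar_round: Look-alike that stays: round clear-glass jar WITHOUT a lid, 58 mm diameter, 80 mm tall, open mouth. Origin: centre of the underside; z up. Stands on the mat among the closed jars.
- open_jar_square: Look-alike that stays: square clear-glass jar WITHOUT a lid, 50 by 50 mm, 78 mm tall, open top. Origin: centre of the underside; z up, x and y square to its sides. Stands on the mat among the closed jars.

How it is judged (in metres and radians):
At the end, for the whole second after the job is handed in: Each closed jar stands upright (within 0.1 rad), at rest, on the floor of the socket of its own shape and size (underside less than 6 mm above the socket's inner floor, centre within 13 mm of the socket's centre); both open jars stand upright within 30 mm of where they started (horizontal distance between jar_round_large and socket_round_large below 0.013 m and z of jar_round_large in the frame of socket_round_large between -0.002 and 0.01 m and angle between each of jar_round_large, jar_round_small, jar_square_large, jar_square_small, open_jar_round, open_jar_square's own z axis and vertical below 0.1 rad and linear speed of each of jar_round_large, jar_round_small, jar_square_large, jar_square_small, open_jar_round, open_jar_square below 0.02 m/s and horizontal distance between jar_round_small and socket_round_small below 0.013 m and z of jar_round_small in the frame of socket_round_small between -0.002 and 0.01 m and horizontal distance between jar_square_large and socket_square_large below 0.013 m and z of jar_square_large in the frame of socket_square_large between -0.002 and 0.01 m and horizontal distance between jar_square_small and socket_square_small below 0.013 m and z of jar_square_small in the frame of socket_square_small between -0.002 and 0.01 m and distance of each of open_jar_round, open_jar_square from where it was at the start of the episode below 0.03 m); the robot touches nothing.
It fails at once if a closed jar is dropped or banged into its socket (faster than 0.4 m/s over the last 15 mm above the socket's floor) ((horizontal distance between jar_round_large and socket_round_large below 0.03 m and z of jar_round_large in the frame of socket_round_large below 0.019 m and linear speed of jar_round_large above 0.4 m/s) or (horizontal distance between jar_round_small and socket_round_small below 0.03 m and z of jar_round_small in the frame of socket_round_small below 0.019 m and linear speed of jar_round_small above 0.4 m/s) or (horizontal distance between jar_square_large and socket_square_large below 0.03 m and z of jar_square_large in the frame of socket_square_large below 0.019 m and linear speed of jar_square_large above 0.4 m/s) or (horizontal distance between jar_square_small and socket_square_small below 0.03 m and z of jar_square_small in the frame of socket_square_small below 0.019 m and linear speed of jar_square_small above 0.4 m/s)).
It also fails if it takes over 120 s, if anything falls off the work surface, if the arm or the gripper's body presses on something with over 40 N, if the wrist force passes 120 N, or if a joint passes its speed limit or range.

## Working session

There is one attempt and no reset: what is moved stays moved. The work goes in short steps, Python scripts to look and compute and a shell command to move; the robot and the scene stay as the last step left them, time stands still between calls to the robot, and variables do not carry over. Pictures are saved under pics/ and viewed, at most 14 in all, crops included, and the job is handed in when it is done.

```bash
mkdir -p pics; ls; python3 - <<'E'
from station import manip, grab_frame, calibration
import cv2
s=manip.read_state(); print(s)
for n in ("top","scene"):
    c=calibration(n); print(n,c)
    cv2.imwrite(f"pics/{n}0.png",grab_frame(n))
E
```

```text
pics
{'clock': 0.0, 'joints': array([-1.28649093,  0.41796082, -0.0103187 ,  1.61410842,  0.0046701 ,
        1.11072739, -0.05301723]), 'joint_velocities': array([-6.84995494e-04,  8.21921566e-05,  2.68971387e-03,  2.11078454e-03,
        1.89638018e-03, -1.50158063e-04, -5.29358123e-04]), 'tau': array([ 1.41474891e-03, -8.51263189e+01,  6.39833417e-01, -4.25969267e+01,
       -4.87548416e-02,  1.86955923e-02,  8.60435034e-05]), 'tcp_pos': array([199.92558214, 591.78796592, 204.86106543]), 'ee_rot': array([-6.77858451e-05,  1.62187171e-01,  9.86759836e-01, -5.86033323e-04]), 'ft_force': array([-0.14466123,  0.32356276,  0.80090898]), 'ft_torque': array([-0.02107263, -0.00427129, -0.01688788]), 'finger_force': 0.0, 'opening': 94.0043316205769}
top {'camera_matrix': array([[510.15910821,   0.        , 324.176231  ],
       [  0.        , 510.15910821, 234.76044418],
       [  0.        ,   0.        ,   1.        ]]), 'k1': -0.14752028062821937, 'world_from_camera': array([[-2.93938244e-02, -9.91932031e-01,  1.23316054e-01,
         4.07668981e+02],
       [-9.99526320e-01,  3.02934444e-02,  5.42619225e-03,
        -1.24311635e+01],
       [-9.11808192e-03, -1.23098145e-01, -9.92352612e-01,
         9.61282044e+02],
       [ 0.00000000e+00,  0.00000000e+00,  0.00000000e+00,
         1.00000000e+00]])}
scene {'camera_matrix': array([[541.38913781,   0.        , 317.10653921],
       [  0.        , 541.38913781, 234.6006726 ],
       [  0.        ,   0.        ,   1.        ]]), 'k1': 0.05458053581611934, 'world_from_camera': array([[-1.85678990e-01,  7.15680122e-01, -6.73294345e-01,
         1.18864349e+03],
       [ 9.82599939e-01,  1.38407708e-01, -1.23857447e-01,
         1.19804509e+02],
       [ 4.54681470e-03, -6.84576708e-01, -7.28926648e-01,
         7.82752480e+02],
       [ 0.00000000e+00,  0.00000000e+00,  0.00000000e+00,
         1.00000000e+00]])}
```

View pics/top0.png

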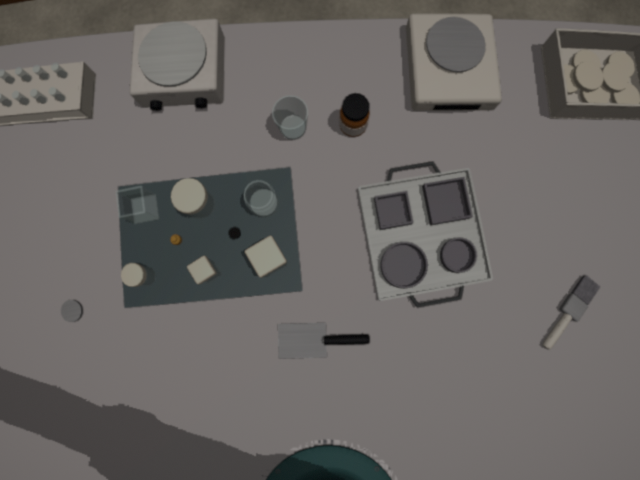

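View pics/scene0.png

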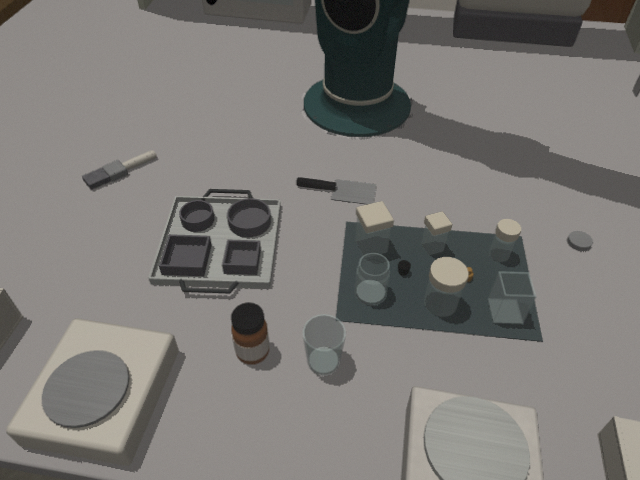

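The top view shows the mat with a large round lid (188,196), small round lid (133,275), small square lid (201,270), large square lid (266,256), and open jars at (261,198) and (138,205). The sockets are: small square (392,211), large square (446,201), large round (403,265) and small round (457,255). I'll enlarge both areas.

```bash
python3 - <<'E'
import cv2
im=cv2.imread("pics/top0.png")
for n,(x,y,w,h) in dict(jars=(110,160,200,150),caddy=(350,160,150,150)).items():
    c=im[y:y+h,x:x+w]; c=cv2.convertScaleAbs(c,alpha=1.6 if n=="caddy" else 1)
    cv2.imwrite(f"pics/{n}.png",cv2.resize(c,None,fx=4,fy=4,interpolation=cv2.INTER_CUBIC))
E
```

```text
(no output)
```

View pics/jars.png

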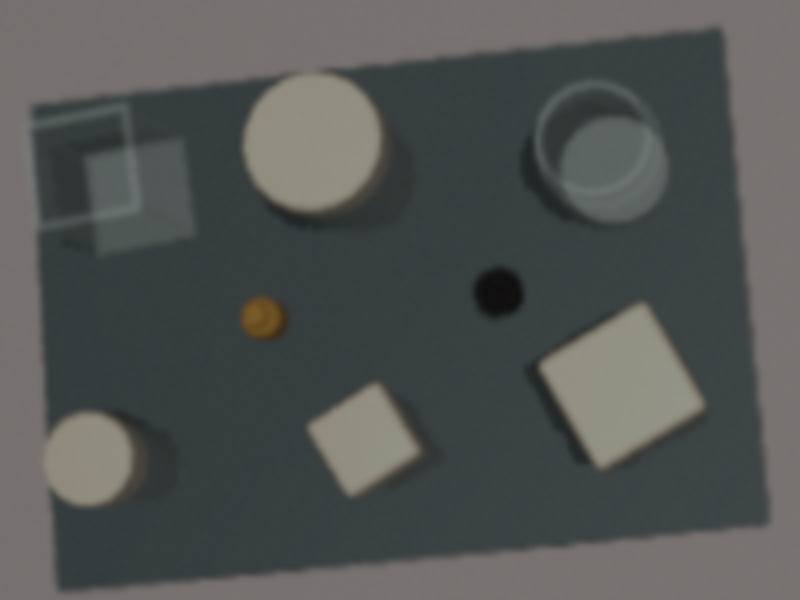

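View pics/caddy.png

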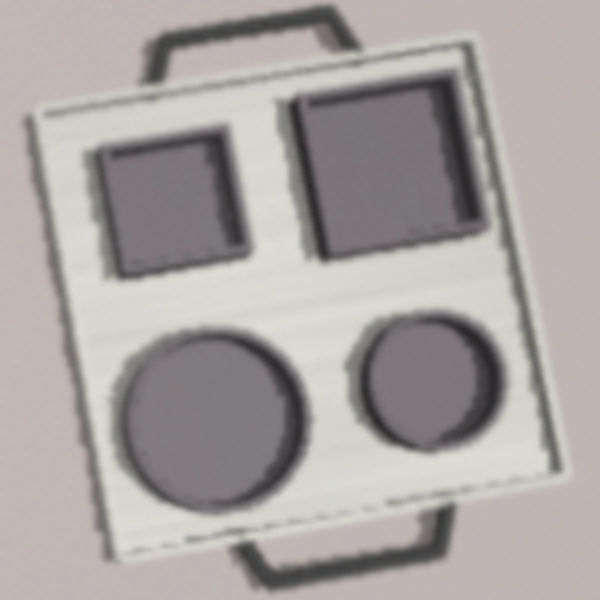

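```bash
cat > h.py <<'E'
import numpy as np, cv2
from station import manip, grab_frame, calibration
def world(cam,px,z,c=None):
    c=c or calibration(cam); px=np.atleast_2d(np.array(px,float))
    u=cv2.undistortPoints(px[:,None],c["camera_matrix"],np.array([c["k1"],0,0,0]))[:,0]
    T=c["world_from_camera"]; d=np.c_[u,np.ones(len(u))]@T[:3,:3].T; o=T[:3,3]
    return o+d*((z-o[2])/d[:,2])[:,None]
def pose():
    s=manip.read_state(); q=s["ee_rot"]
    from scipy.spatial.transform import Rotation as R
    return s["tcp_pos"],R.from_quat(np.r_[q[1:],q[0]]),s
E
cat > m.py <<'E'
from h import *
np.set_printoptions(precision=1,suppress=True)
J=lambda p:(np.array(p,float)+.5)/4-.5+[110,160]
C=lambda p:(np.array(p,float)+.5)/4-.5+[350,160]
def sq(n,w):
    c=w.mean(0); e=[w[(i+1)%4]-w[i] for i in range(4)]
    a=[np.degrees(np.arctan2(v[1],v[0]))%90 for v in e]
    print(n,c,"sides",np.array([np.linalg.norm(v) for v in e]),"ang",np.array(a))
def rd(n,f,b,z):
    x0,x1,y0,y1=b; w=world("top",f([[(x0+x1)/2,(y0+y1)/2],[x0,(y0+y1)/2],[x1,(y0+y1)/2],[(x0+x1)/2,y0],[(x0+x1)/2,y1]]),z)
    print(n,w[0],"dia",np.linalg.norm(w[1]-w[2]),np.linalg.norm(w[3]-w[4]))
rd("RL",J,(244,383,71,212),95); rd("RS",J,(43,134,411,506),81)
sq("SS",world("top",J([(307,430),(377,382),(423,449),(352,497)]),81))
sq("SL",world("top",J([(538,367),(643,302),(706,407),(601,469)]),95))
sq("sSS",world("top",C([(98,148),(228,125),(250,250),(120,278)]),32))
sq("sSL",world("top",C([(295,95),(460,72),(488,230),(322,260)]),32))
rd("sRL",C,(122,307,328,512),32); rd("sRS",C,(362,505,310,450),32)
sq("caddy",world("top",C([(35,112),(475,38),(567,475),(118,558)]),18))
rd("oR",J,(536,655,80,195),83); sq("oS",world("top",J([(28,124),(126,105),(138,210),(40,229)]),81))
p,r,s=pose(); print(r.as_matrix())
E
python3 m.py
```

```text
RL [592.8 228.8  95. ] dia 62.45980557392174 63.065073412530616
RS [457.1 334.6  81. ] dia 42.27087141372193 42.02934372542289
SS [462.6 209.4  81. ] sides [37.3 36.  37.5 35.8] ang [32.9 34.2 32.5 33.9]
SL [481.6  94.3  95. ] sides [52.9 52.8 51.9 51.6] ang [30.3 29.7 29.  30.8]
sSS [ 566.1 -136.3   32. ] sides [61.8 59.5 61.8 61.6] ang [ 8.5  6.9 10.5  7. ]
sSL [ 580.4 -239.2   32. ] sides [79.8 76.  80.  78.6] ang [6.6 6.1 8.5 6. ]
sRL [ 463.8 -150.2   32. ] dia 85.02544856233604 84.20625499658499
sRS [ 478.8 -252.6   32. ] dia 67.1033521541126 64.71034152299988
caddy [ 522.8 -196.    18. ] sides [215.1 212.2 214.8 212.2] ang [8.2 8.2 8.2 8.2]
oR [592.6 105.8  83. ] dia 52.70778759039088 51.62833334686514
oS [588.4 339.7  81. ] sides [46.9 48.8 46.5 49. ] ang [8.3 8.  8.7 8.4]
[[-0.9  0.3 -0. ]
 [ 0.3  0.9 -0. ]
 [-0.  -0.  -1. ]]
```

```bash
cat > go.py <<'E'
# usage: go.py x y z yaw(deg, tool y direction, mod 180)
import sys; from h import *
x,y,z,yaw=map(float,sys.argv[1:5]); p,r,s=pose()
ty=r.as_matrix()[:,1]; cur=np.degrees(np.arctan2(ty[1],ty[0])); d=(yaw-cur+90)%180-90
w=r.apply(np.array([x,y,z])-p,inverse=True)/10
print("tcp",p.round(1),"yaw",cur.round(1),"turn z",round(-d,1),"shift cm",w.round(2),"open",round(s["opening"],1),
 "tilt",np.degrees(np.arccos(-r.as_matrix()[2,2])).round(2),"F",s["ft_force"].round(1),"joints",s["joints"].round(2),"t",round(s["clock"],2))
E
python3 go.py 481.6 94.3 180 30
```

```text
tcp [199.9 591.8 204.9] yaw 71.3 turn z 41.3 shift cm [-42.61 -38.12   2.53] open 94.3 tilt 0.06 F [ 0.2 -0.7 -1. ] joints [-1.29  0.42 -0.01  1.61  0.    1.11 -0.05] t 0.1
```

```bash
python3 -m handwheel '{"targets":[[0,0,41.3,-42.6,-38.1,2.5,9.4],[0,0,41.3,-42.6,-38.1,2.5,9.4],[0,0,41.3,-42.6,-38.1,2.5,9.4],[0,0,41.3,-42.6,-38.1,2.5,9.4],[0,0,41.3,-42.6,-38.1,2.5,9.4],[0,0,41.3,-42.6,-38.1,2.5,9.4],[0,0,41.3,-42.6,-38.1,2.5,9.4],[0,0,41.3,-42.6,-38.1,2.5,9.4],[0,0,41.3,-42.6,-38.1,2.5,9.4],[0,0,41.3,-42.6,-38.1,2.5,9.4],[0,0,41.3,-42.6,-38.1,2.5,9.4],[0,0,41.3,-42.6,-38.1,2.5,9.4]]}' 20; python3 go.py 481.6 94.3 66 30
```

```text
clock: 1.3
tcp_pos: [482.9, 90.6, 180.4]
ee_rot: [0.0, 0.502, 0.865, -0.0]
ft_force: [-0.1, 0.4, -0.5]
opening: 94.1
finger_force: 0.0
tcp [482.9  90.6 180.4] yaw 29.8 turn z -0.2 shift cm [ 0.4   0.07 11.44] open 94.1 tilt 0.06 F [-0.1  0.4 -0.5] joints [-0.64  0.22  0.45  1.98 -0.11  0.97  0.38] t 1.3
```

```bash
python3 -m handwheel '{"targets":[[0,0,0,0,0,0,9.4],[0,0,0,0,0,0,9.4]]}'|tail -1; python3 go.py 481.6 94.3 66 30; python3 - <<'E'
from h import *
c=calibration("wrist"); im=grab_frame("wrist"); cv2.imwrite("pics/w1.png",im)
T=c["world_from_camera"]; print(T.round(2),c["k1"])
# predicted pixel of the lid centre
q=np.linalg.inv(T)@[481.6,94.3,95,1]
print(cv2.projectPoints(q[None,:3],np.zeros(3),np.zeros(3),c["camera_matrix"],np.array([c["k1"],0,0,0]))[0])
E
```

```text
finger_force: 0.0
tcp [481.4  94.9 180.2] yaw 30.0 turn z 0.0 shift cm [-6.000e-02 -1.000e-02  1.142e+01] open 93.9 tilt 0.04 F [ 0.9  0.2 -0.1] joints [-0.65  0.22  0.44  1.98 -0.11  0.97  0.38] t 1.5
[[ 8.7000e-01  4.8000e-01  1.4000e-01  4.4139e+02]
 [ 5.0000e-01 -8.3000e-01 -2.4000e-01  1.6319e+02]
 [-0.0000e+00  2.7000e-01 -9.6000e-01  3.5820e+02]
 [ 0.0000e+00  0.0000e+00  0.0000e+00  1.0000e+00]] -0.06702584168955873
[[[319.69991443 239.68059278]]]
```

View pics/w1.png

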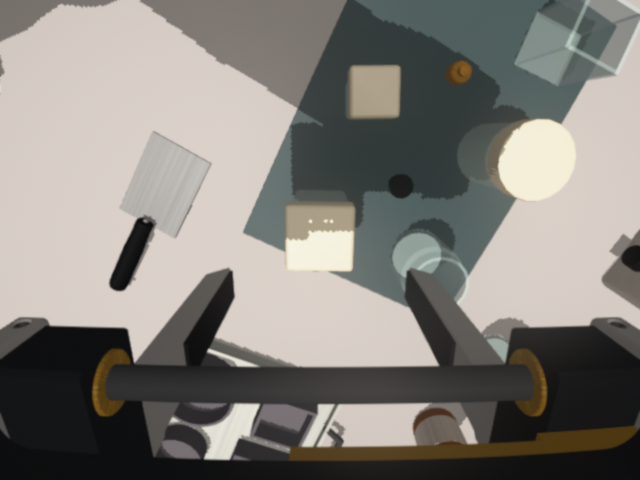

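The lid shows at (320,237), about 1 mm from the predicted (319.7,239.7), and its edges are square to the fingers. Next: descend and grip.

```bash
python3 -m handwheel '{"targets":[[0,0,0,0,0,2,9.4],[0,0,0,0,0,4.5,9.4],[0,0,0,0,0,7,9.4],[0,0,0,0,0,9,9.4],[0,0,0,0,0,10.5,9.4],[0,0,0,0,0,11.4,9.4],[0,0,0,0,0,11.4,9.4],[0,0,0,0,0,11.4,9.4]]}' 20; python3 -m handwheel '{"targets":[[0,0,0,0,0,0,7],[0,0,0,0,0,0,6],[0,0,0,0,0,0,5.4],[0,0,0,0,0,0,5],[0,0,0,0,0,0,4.5],[0,0,0,0,0,0,4.5],[0,0,0,0,0,0,4.5],[0,0,0,0,0,0,4.5],[0,0,0,0,0,0,4.5],[0,0,0,0,0,0,4.5]]}' 20; python3 go.py 481.6 94.3 200 30
```

```text
clock: 2.35
tcp_pos: [481.8, 95.3, 67.0]
ee_rot: [0.0, 0.499, 0.866, 0.0]
ft_force: [0.4, -0.3, 0.0]
opening: 94.1
finger_force: 0.0
clock: 3.35
tcp_pos: [481.7, 94.8, 66.5]
ee_rot: [0.0, 0.5, 0.866, -0.0]
ft_force: [-0.4, 0.4, 2.8]
opening: 54.1
finger_force: 20.0
tcp [481.7  94.8  66.5] yaw 30.0 turn z 0.0 shift cm [ -0.04  -0.03 -13.35] open 54.1 tilt 0.01 F [-0.4  0.4  2.8] joints [-0.59  0.4   0.39  2.07 -0.23  0.72  0.48] t 3.35
```

Gripped at 54.1 mm, which matches the large square lid. Next: lift.

```bash
python3 -m handwheel '{"targets":[[0,0,0,0,0,-1,4.5],[0,0,0,0,0,-3,4.5],[0,0,0,0,0,-6,4.5],[0,0,0,0,0,-9,4.5],[0,0,0,0,0,-11.5,4.5],[0,0,0,0,0,-13.3,4.5],[0,0,0,0,0,-13.3,4.5],[0,0,0,0,0,-13.3,4.5]]}'; python3 go.py 581.4 -239.1 180 8.2
```

```text
clock: 4.15
tcp_pos: [481.5, 94.8, 199.5]
ee_rot: [0.0, 0.5, 0.866, 0.0]
ft_force: [0.3, -0.1, -1.7]
opening: 53.5
finger_force: 20.0
tcp [481.5  94.8 199.5] yaw 30.0 turn z 21.8 shift cm [-33.91  -8.07   1.94] open 53.5 tilt 0.02 F [ 0.3 -0.1 -1.7] joints [-0.66  0.19  0.45  1.96 -0.1   1.01  0.37] t 4.15
```

```bash
python3 -m handwheel '{"targets":[[0,0,2,-2,-0.5,0,4.5],[0,0,4,-5,-1.2,0,4.5],[0,0,7,-9,-2.1,0,4.5],[0,0,10,-13,-3.1,0.5,4.5],[0,0,13,-17,-4,1,4.5],[0,0,16,-21,-5,1.5,4.5],[0,0,19,-25,-6,1.9,4.5],[0,0,21.8,-29,-6.9,1.9,4.5],[0,0,21.8,-32,-7.6,1.9,4.5],[0,0,21.8,-33.4,-7.9,1.9,4.5],[0,0,21.8,-33.9,-8.1,1.9,4.5],[0,0,21.8,-33.9,-8.1,1.9,4.5]]}'; python3 -m handwheel '{"targets":[[0,0,0,0,0,0,4.5],[0,0,0,0,0,0,4.5]]}' |tail -1; python3 go.py 581.4 -239.1 75 8.2;  python3 - <<'E'
from h import *
cv2.imwrite("pics/t1.png",cv2.resize(grab_frame("top")[130:330,320:520],None,fx=2.5,fy=2.5))
cv2.imwrite("pics/w2.png",grab_frame("wrist"))
E
```

```text
clock: 5.35
tcp_pos: [580.7, -239.2, 179.9]
ee_rot: [-0.0, 0.655, 0.756, -0.0]
ft_force: [-0.6, -0.0, -1.4]
opening: 53.7
finger_force: 20.0
finger_force: 20.0
tcp [ 581.3 -237.8  180.6] yaw 8.3 turn z 0.1 shift cm [-0.13 -0.02 10.56] open 53.9 tilt 0.03 F [ 0.3 -0.3 -1.9] joints [-0.11  0.51  0.62  1.65 -0.32  1.09  0.75] t 5.55
```

View pics/w2.png

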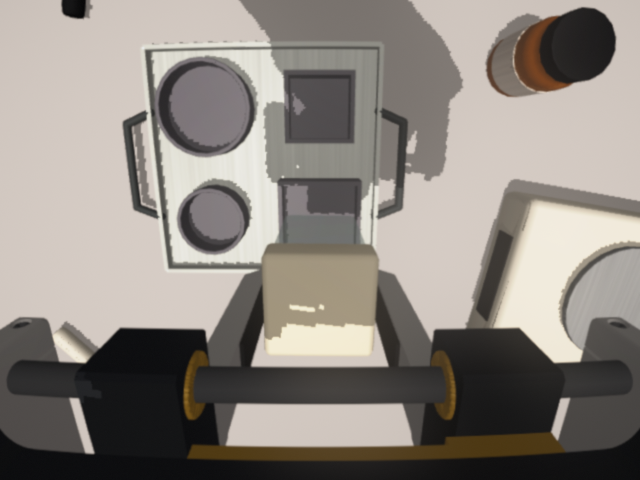

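The large square jar hangs upright and square to its socket (320,210), with the other sockets clear. Next: lower it slowly.

```bash
python3 -m handwheel '{"targets":[[0,0,0,-0.1,0,2,4.5],[0,0,0,-0.1,0,4,4.5],[0,0,0,-0.1,0,6,4.5],[0,0,0,-0.1,0,7.5,4.5],[0,0,0,-0.1,0,8.5,4.5],[0,0,0,-0.1,0,9.2,4.5],[0,0,0,-0.1,0,9.7,4.5],[0,0,0,-0.1,0,10.1,4.5],[0,0,0,-0.1,0,10.4,4.5],[0,0,0,-0.1,0,10.5,4.5],[0,0,0,-0.1,0,10.5,4.5]]}'; python3 go.py 581.4 -239.1 73.5 8.2
```

```text
clock: 6.75
tcp_pos: [581.4, -240.3, 75.6]
ee_rot: [0.0, 0.655, 0.756, 0.0]
ft_force: [-0.2, 0.8, -1.6]
opening: 53.9
finger_force: 20.0
tcp [ 581.4 -240.3   75.6] yaw 8.2 turn z 0.0 shift cm [0.12 0.01 0.21] open 53.9 tilt 0.01 F [-0.2  0.8 -1.6] joints [-0.06  0.63  0.55  1.72 -0.41  0.91  0.81] t 6.75
```

```bash
python3 -m handwheel '{"targets":[[0,0,0,0,0,0.1,4.5],[0,0,0,0,0,0.15,4.5],[0,0,0,0,0,0.2,4.5],[0,0,0,0,0,0.25,4.5],[0,0,0,0,0,0.25,4.5],[0,0,0,0,0,0.25,4.5]]}'; python3 go.py 581.4 -239.1 73.5 8.2
```

```text
clock: 7.35
tcp_pos: [581.4, -240.3, 73.6]
ee_rot: [0.0, 0.655, 0.756, 0.0]
ft_force: [-3.3, 1.7, 8.4]
opening: 53.8
finger_force: 20.0
tcp [ 581.4 -240.3   73.6] yaw 8.2 turn z 0.0 shift cm [0.12 0.01 0.01] open 53.8 tilt 0.02 F [-3.3  1.7  8.4] joints [-0.06  0.63  0.55  1.72 -0.41  0.9   0.81] t 7.35
```

Contact came at the expected height. Next: release, rise, then head for the small square jar.

```bash
python3 -m handwheel '{"targets":[[0,0,0,0,0,-0.1,5.5],[0,0,0,0,0,-0.1,6],[0,0,0,0,0,-0.1,6.5],[0,0,0,0,0,-0.1,7.2],[0,0,0,0,0,-0.1,7.4],[0,0,0,0,0,-1,7.4],[0,0,0,0,0,-3,7.4],[0,0,0,0,0,-6,7.4],[0,0,0,0,0,-9,7.4],[0,0,0,0,0,-11,7.4],[0,0,0,0,0,-11,7.4]]}'|tail -2; python3 go.py 462.6 209.4 170 33.5;python3 - <<'E'
from h import *
cv2.imwrite("pics/w3.png",grab_frame("wrist"))
E
```

```text
opening: 74.1
finger_force: 0.0
tcp [ 582.5 -240.9  186.5] yaw 8.2 turn z -25.3 shift cm [46.29 -5.43  1.54] open 74.1 tilt 0.26 F [-1.  -0.4  0.6] joints [-0.11  0.5   0.62  1.64 -0.32  1.1   0.75] t 8.45
```

View pics/w3.png

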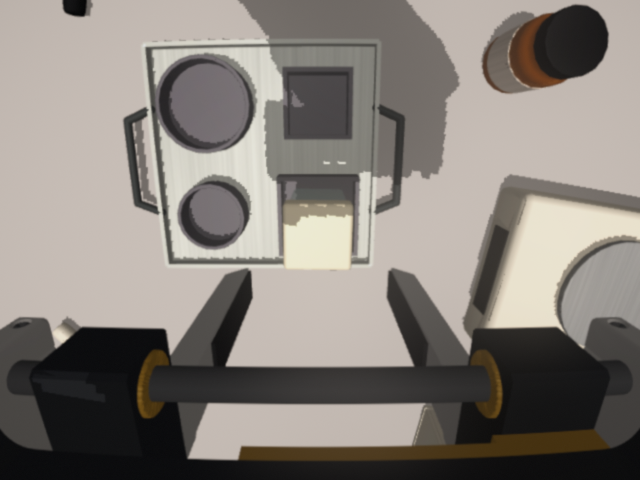

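The large square jar stands upright in its socket, lid centred at about (318,235) in the frame. On to the small square jar.

```bash
python3 -m handwheel '{"targets":[[0,0,-2,3,-0.4,0,7.4],[0,0,-5,7,-0.8,0,7.4],[0,0,-8,12,-1.4,0,7.4],[0,0,-12,17,-2,0,7.4],[0,0,-16,22,-2.6,0.5,7.4],[0,0,-20,27,-3.2,1,7.4],[0,0,-23,32,-3.8,1.5,7.4],[0,0,-25.3,37,-4.3,1.5,7.4],[0,0,-25.3,41,-4.8,1.5,7.4],[0,0,-25.3,44.5,-5.2,1.5,7.4],[0,0,-25.3,46.3,-5.4,1.5,7.4],[0,0,-25.3,46.3,-5.4,1.5,7.4]]}' | tail -1;  python3 -m handwheel '{"targets":[[0,0,0,0,0,0,7.4],[0,0,0,0,0,0,7.4],[0,0,0,0,0,0,7.4]]}' |tail -1; python3 go.py 462.6 209.4 52 33.5
```

```text
finger_force: 0.0
finger_force: 0.0
tcp [461.9 209.2 167.9] yaw 33.4 turn z -0.1 shift cm [-0.02  0.07 11.59] open 73.9 tilt 0.02 F [ 0.7  0.2 -0.2] joints [-0.82  0.26  0.39  1.95 -0.12  0.95  0.21] t 10.0
```

```bash
python3 -m handwheel '{"targets":[[0,0,0,0,0,2,7.4],[0,0,0,0,0,4.5,7.4],[0,0,0,0,0.1,7,7.4],[0,0,0,0,0.1,9,7.4],[0,0,0,0,0.1,10.6,7.4],[0,0,0,0,0.1,11.6,7.4],[0,0,0,0,0.1,11.6,7.4],[0,0,0,0,0.1,11.6,7.4]]}' 15|tail -1; python3 -m handwheel '{"targets":[[0,0,0,0,0,0,6],[0,0,0,0,0,0,5],[0,0,0,0,0,0,4.2],[0,0,0,0,0,0,3.8],[0,0,0,0,0,0,3],[0,0,0,0,0,0,3],[0,0,0,0,0,0,3],[0,0,0,0,0,0,3],[0,0,0,0,0,0,3]]}' 15|tail -2; python3 go.py 462.6 209.4 52 33.5;python3 -m handwheel '{"targets":[[0,0,0,0,0,-1,3],[0,0,0,0,0,-3,3],[0,0,0,0,0,-6,3],[0,0,0,0,0,-9,3],[0,0,0,0,0,-11.5,3],[0,0,0,0,0,-13.3,3],[0,0,0,0,0,-13.3,3],[0,0,0,0,0,-13.3,3]]}'|tail -2; python3 go.py 566.6 -136.1 180 8.2
```

```text
finger_force: 0.0
opening: 37.9
finger_force: 14.8
tcp [462.5 210.8  52. ] yaw 33.5 turn z 0.0 shift cm [-0.12 -0.08  0.  ] open 37.9 tilt 0.01 F [ 0.  -0.5  2.9] joints [-0.77  0.44  0.34  2.03 -0.22  0.7   0.3 ] t 11.7
opening: 38.2
finger_force: 14.8
tcp [462.3 210.8 185. ] yaw 33.5 turn z 25.3 shift cm [-34.68 -10.47   0.49] open 38.2 tilt 0.01 F [ 0.7 -0.5 -1.4] joints [-0.84  0.24  0.4   1.93 -0.11  0.99  0.2 ] t 12.5
```

```bash
python3 -m handwheel '{"targets":[[0,0,2,-2,-0.6,0,3],[0,0,4,-5,-1.5,0,3],[0,0,7,-9,-2.7,0,3],[0,0,10,-13,-3.9,0.5,3],[0,0,14,-17,-5.1,0.5,3],[0,0,18,-21,-6.3,0.5,3],[0,0,22,-25,-7.6,0.5,3],[0,0,25.3,-29,-8.8,0.5,3],[0,0,25.3,-32,-9.7,0.5,3],[0,0,25.3,-34,-10.3,0.5,3],[0,0,25.3,-34.7,-10.5,0.5,3],[0,0,25.3,-34.7,-10.5,0.5,3]]}'|tail -2;python3 -m handwheel '{"targets":[[0,0,0,0,0,0,3],[0,0,0,0,0,0,3],[0,0,0,0,0,0,3]]}' |tail -1; python3 go.py 566.6 -136.1 59 8.2
```

```text
opening: 38.2
finger_force: 14.8
finger_force: 14.8
tcp [ 566.6 -135.4  180. ] yaw 8.3 turn z 0.1 shift cm [-7.00e-02 -1.00e-02  1.21e+01] open 38.0 tilt 0.02 F [ 0.1 -0.4 -1.6] joints [-0.3   0.42  0.62  1.77 -0.28  1.04  0.57] t 14.0
```

```bash
python3 -m handwheel '{"targets":[[0,0,0,0,0,2,3],[0,0,0,0,0,4.5,3],[0,0,0,0,0,6.5,3],[0,0,0,0,0,8.3,3],[0,0,0,0,0,9.5,3],[0,0,0,0,0,10.4,3],[0,0,0,0,0,11,3],[0,0,0,0,0,11.4,3],[0,0,0,0,0,11.7,3],[0,0,0,0,0,11.9,3],[0,0,0,0,0,11.9,3],[0,0,0,0,0,11.9,3]]}'|tail -1; python3 go.py 566.6 -136.1 59 8.2; python3 -m handwheel '{"targets":[[0,0,0,0,0,0.1,3],[0,0,0,0,0,0.15,3],[0,0,0,0,0,0.2,3],[0,0,0,0,0,0.25,3],[0,0,0,0,0,0.25,3]]}'|tail -1;  python3 go.py 566.6 -136.1 59 8.2
```

```text
finger_force: 14.8
tcp [ 566.7 -136.5   61.2] yaw 8.2 turn z 0.0 shift cm [ 0.04 -0.01  0.22] open 38.1 tilt 0.02 F [-0.8 -0.  -0.5] joints [-0.23  0.58  0.54  1.85 -0.39  0.82  0.66] t 15.2
finger_force: 14.8
tcp [ 566.8 -136.6   59. ] yaw 8.2 turn z 0.0 shift cm [ 0.05 -0.01  0.  ] open 38.2 tilt 0.02 F [-3.9  0.8  9.6] joints [-0.23  0.58  0.54  1.85 -0.39  0.82  0.66] t 15.7
```

```bash
python3 -m handwheel '{"targets":[[0,0,0,0,0,-0.1,4],[0,0,0,0,0,-0.1,4.5],[0,0,0,0,0,-0.1,5],[0,0,0,0,0,-0.1,5.6],[0,0,0,0,0,-0.1,5.8],[0,0,0,0,0,-1,5.8],[0,0,0,0,0,-3,5.8],[0,0,0,0,0,-6,5.8],[0,0,0,0,0,-9,7],[0,0,0,0,0,-11.5,7.4],[0,0,0,0,0,-11.5,7.4]]}'|tail -2; python3 go.py 457.1 334.6 170 33; python3 - <<'E'
from h import *
cv2.imwrite("pics/w4.png",grab_frame("wrist"))
E
```

```text
opening: 73.4
finger_force: 0.0
tcp [ 568.1 -137.   177.3] yaw 8.2 turn z -24.8 shift cm [48.26 -4.25  0.65] open 73.4 tilt 0.29 F [ 0.1 -0.5 -0.3] joints [-0.29  0.43  0.62  1.77 -0.28  1.03  0.57] t 16.8
```

View pics/w4.png

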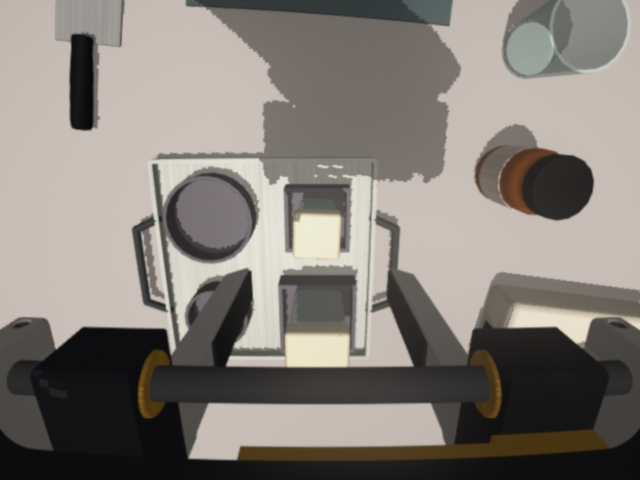

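The small square jar stands in its socket, lid at (317,233), and the large square one is still upright at (318,345). On to the small round jar.

```bash
python3 -m handwheel '{"targets":[[0,0,-2,3,-0.3,0,7.4],[0,0,-5,7,-0.6,0,7.4],[0,0,-8,12,-1.1,0,7.4],[0,0,-12,17,-1.5,0,7.4],[0,0,-16,22,-1.9,0.5,7.4],[0,0,-20,27,-2.4,0.6,7.4],[0,0,-23,32,-2.8,0.6,7.4],[0,0,-24.8,37,-3.3,0.6,7.4],[0,0,-24.8,41.5,-3.7,0.6,7.4],[0,0,-24.8,45.5,-4,0.6,7.4],[0,0,-24.8,48.2,-4.2,0.6,7.4],[0,0,-24.8,48.2,-4.2,0.6,7.4]]}' | tail -1;  python3 -m handwheel '{"targets":[[0,0,0,0,0,0,7.4],[0,0,0,0,0,0,7.4],[0,0,0,0,0,0,7.4]]}' |tail -1; python3 go.py 457.1 334.6 52 33
```

```text
finger_force: 0.0
finger_force: 0.0
tcp [456.4 333.5 167.4] yaw 32.9 turn z -0.1 shift cm [ 0.06  0.12 11.54] open 73.9 tilt 0.02 F [ 0.3  0.5 -0.2] joints [-0.98  0.37  0.37  1.81 -0.15  0.99  0.03] t 18.35
```

```bash
python3 -m handwheel '{"targets":[[0,0,0,0,0,2,7.4],[0,0,0,0,0.1,4.5,7.4],[0,0,0,0,0.1,7,7.4],[0,0,0,0,0.1,9,7.4],[0,0,0,0,0.1,10.6,7.4],[0,0,0,0,0.1,11.5,7.4],[0,0,0,0,0.1,11.5,7.4],[0,0,0,0,0.1,11.5,7.4]]}' 15|tail -1; python3 -m handwheel '{"targets":[[0,0,0,0,0,0,6],[0,0,0,0,0,0,5],[0,0,0,0,0,0,4.5],[0,0,0,0,0,0,4],[0,0,0,0,0,0,3.4],[0,0,0,0,0,0,3.4],[0,0,0,0,0,0,3.4],[0,0,0,0,0,0,3.4],[0,0,0,0,0,0,3.4]]}' 15|tail -2; python3 go.py 457.1 334.6 52 33;python3 -m handwheel '{"targets":[[0,0,0,0,0,-1,3.4],[0,0,0,0,0,-3,3.4],[0,0,0,0,0,-6,3.4],[0,0,0,0,0,-9,3.4],[0,0,0,0,0,-11.5,3.4],[0,0,0,0,0,-13.3,3.4],[0,0,0,0,0,-13.3,3.4],[0,0,0,0,0,-13.3,3.4]]}'|tail -2; python3 go.py 478.4 -253.9 185 8.2
```

```text
finger_force: 0.0
opening: 41.8
finger_force: 15.0
tcp [456.9 335.2  52.6] yaw 33.0 turn z 0.0 shift cm [-0.06 -0.02  0.06] open 41.8 tilt 0.01 F [-0.9 -1.6  4.8] joints [-0.94  0.53  0.32  1.89 -0.23  0.76  0.09] t 20.05
opening: 41.5
finger_force: 15.0
tcp [456.7 335.1 185.4] yaw 33.0 turn z 24.8 shift cm [-5.056e+01 -3.029e+01  3.000e-02] open 41.5 tilt 0.0 F [ 0.5 -0.1 -2. ] joints [-0.99  0.35  0.38  1.79 -0.15  1.03  0.02] t 20.85
```

```bash
python3 -m handwheel '{"targets":[[0,0,2,-2,-1.2,0,3.4],[0,0,4,-5,-3,0,3.4],[0,0,7,-8.5,-5.1,0,3.4],[0,0,10,-12.5,-7.5,0,3.4],[0,0,13,-16.5,-9.9,0,3.4],[0,0,16,-20.5,-12.3,0,3.4],[0,0,19,-24.5,-14.7,0,3.4],[0,0,22,-28.5,-17.1,0,3.4],[0,0,24.8,-32.5,-19.5,0,3.4],[0,0,24.8,-35.5,-21.3,0,3.4],[0,0,24.8,-37.5,-22.5,0,3.4],[0,0,24.8,-38,-22.8,0,3.4]]}'|tail -2; python3 go.py 478.4 -253.9 180 8.2
```

```text
opening: 41.8
finger_force: 15.0
tcp [ 472.  -110.3  184.7] yaw 8.0 turn z -0.2 shift cm [-14.31  -1.37   0.48] open 41.8 tilt 0.1 F [ 0.3  0.6 -0.6] joints [-0.45  0.23  0.7   1.99 -0.18  0.98  0.48] t 22.05
```

```bash
python3 -m handwheel '{"targets":[[0,0,0,-2,-0.2,0,3.4],[0,0,0,-5,-0.5,0.4,3.4],[0,0,0,-8.5,-0.8,0.4,3.4],[0,0,0,-11.5,-1.1,0.4,3.4],[0,0,0,-13.5,-1.3,0.4,3.4],[0,0,0,-14.1,-1.4,0.4,3.4],[0,0,0,-14.1,-1.4,0.4,3.4],[0,0,0,-14.1,-1.4,0.4,3.4]]}'|tail -2; python3 go.py 478.4 -253.9 59.6 8.2
```

```text
opening: 41.8
finger_force: 15.0
tcp [ 479.3 -247.8  181.1] yaw 8.3 turn z 0.1 shift cm [-0.59 -0.17 12.15] open 41.8 tilt 0.05 F [-0.3  0.8 -1.3] joints [-0.17  0.36  0.73  1.87 -0.28  1.02  0.82] t 22.85
```

```bash
python3 -m handwheel '{"targets":[[0,0,0,-0.5,-0.2,1,3.4],[0,0,0,-0.5,-0.2,3,3.4],[0,0,0,-0.5,-0.2,5,3.4],[0,0,0,-0.5,-0.2,6.5,3.4],[0,0,0,-0.5,-0.2,6.5,3.4],[0,0,0,-0.5,-0.2,6.5,3.4]]}'|tail -2; python3 go.py 478.4 -253.9 59.6 8.2
```

```text
opening: 41.5
finger_force: 15.0
tcp [ 478.  -254.5  116.7] yaw 8.2 turn z 0.0 shift cm [0.06 0.05 5.71] open 41.5 tilt 0.02 F [-0.6 -1.1 -0.6] joints [-0.11  0.45  0.68  1.92 -0.36  0.89  0.9 ] t 23.45
```

```bash
python3 -m handwheel '{"targets":[[0,0,0,0,0,1.5,3.4],[0,0,0,0,0,3,3.4],[0,0,0,0,0,4,3.4],[0,0,0,0,0,4.6,3.4],[0,0,0,0,0,5.1,3.4],[0,0,0,0,0,5.4,3.4],[0,0,0,0,0,5.5,3.4],[0,0,0,0,0,5.5,3.4],[0,0,0,0,0,5.5,3.4]]}'|tail -1; python3 go.py 478.4 -253.9 59.6 8.2; python3 -m handwheel '{"targets":[[0,0,0,0,0,0.1,3.4],[0,0,0,0,0,0.15,3.4],[0,0,0,0,0,0.2,3.4],[0,0,0,0,0,0.25,3.4],[0,0,0,0,0,0.25,3.4]]}'|tail -1;  python3 go.py 478.4 -253.9 59.6 8.2
```

```text
finger_force: 15.0
tcp [ 478.1 -254.6   61.8] yaw 8.2 turn z 0.0 shift cm [0.07 0.04 0.22] open 41.6 tilt 0.03 F [ 0.5 -0.1 -0.5] joints [-0.06  0.53  0.63  1.95 -0.43  0.79  0.96] t 24.35
finger_force: 15.0
tcp [ 478.1 -254.8   59.5] yaw 8.2 turn z 0.0 shift cm [ 0.09  0.04 -0.01] open 41.4 tilt 0.04 F [-2.7  1.4 10.1] joints [-0.06  0.54  0.63  1.95 -0.44  0.79  0.96] t 24.85
```

```bash
python3 -m handwheel '{"targets":[[0,0,0,0,0,-0.1,4.5],[0,0,0,0,0,-0.1,5],[0,0,0,0,0,-0.1,5.5],[0,0,0,0,0,-0.1,6],[0,0,0,0,0,-0.1,6.2],[0,0,0,0,0,-1,6.2],[0,0,0,0,0,-3,6.2],[0,0,0,0,0,-6,6.2],[0,0,0,0,0,-9,8],[0,0,0,0,0,-12,9.4],[0,0,0,0,0,-12,9.4]]}'|tail -2; python3 go.py 592.8 228.8 180 10; python3 - <<'E'
from h import *
cv2.imwrite("pics/w5.png",grab_frame("wrist"))
E
```

```text
opening: 82.5
finger_force: 0.0
tcp [ 479.3 -255.5  183. ] yaw 8.2 turn z -1.8 shift cm [46.31 18.15  0.28] open 82.5 tilt 0.31 F [-0.4 -0.9 -0. ] joints [-0.16  0.36  0.74  1.87 -0.29  1.02  0.84] t 25.95
```

View pics/w5.png

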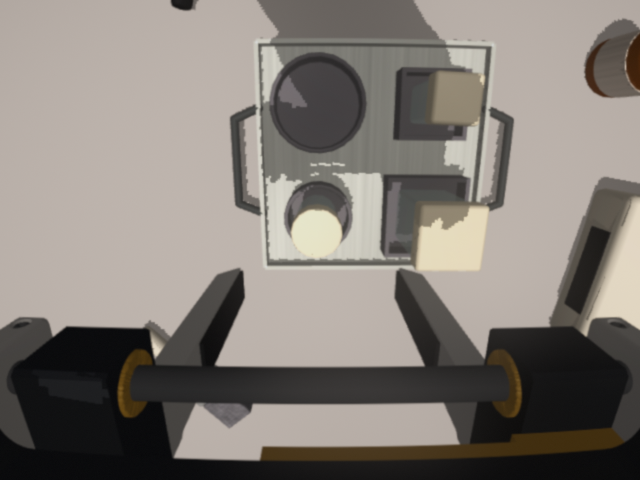

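The small round jar stands centred in its socket, lid at (317,232), and both square jars are upright. The large round jar is next. The straight path at tool height 180 mm passes over everything.

```bash
python3 -m handwheel '{"targets":[[0,0,-1.8,3,1.2,0,9.4],[0,0,-1.8,7,2.7,0,9.4],[0,0,-1.8,11.5,4.5,0,9.4],[0,0,-1.8,16,6.3,0,9.4],[0,0,-1.8,20.5,8,0,9.4],[0,0,-1.8,25,9.8,0.3,9.4],[0,0,-1.8,29.5,11.6,0.3,9.4],[0,0,-1.8,34,13.3,0.3,9.4],[0,0,-1.8,38.5,15.1,0.3,9.4],[0,0,-1.8,42.5,16.7,0.3,9.4],[0,0,-1.8,45.5,17.8,0.3,9.4],[0,0,-1.8,46.3,18.2,0.3,9.4]]}' | tail -1;  python3 -m handwheel '{"targets":[[0,0,0,0,0,0,9.4],[0,0,0,0,0,0,9.4],[0,0,0,0,0,0,9.4]]}' |tail -1; python3 go.py 592.8 228.8 66 10
```

```text
finger_force: 0.0
finger_force: 0.0
tcp [591.8 228.  176. ] yaw 9.9 turn z -0.1 shift cm [ 0.06  0.11 11.  ] open 94.3 tilt 0.02 F [ 0.  -0.4 -0.4] joints [-0.82  0.51  0.56  1.63 -0.3   1.08 -0.  ] t 27.5
```

```bash
python3 -m handwheel '{"targets":[[0,0,0,0.1,0.1,2,9.4],[0,0,0,0.1,0.1,4.5,9.4],[0,0,0,0.1,0.1,7,9.4],[0,0,0,0.1,0.1,9,9.4],[0,0,0,0.1,0.1,10.3,9.4],[0,0,0,0.1,0.1,11,9.4],[0,0,0,0.1,0.1,11,9.4],[0,0,0,0.1,0.1,11,9.4]]}' 20|tail -1; python3 -m handwheel '{"targets":[[0,0,0,0,0,0,8],[0,0,0,0,0,0,7],[0,0,0,0,0,0,6.5],[0,0,0,0,0,0,6],[0,0,0,0,0,0,5.4],[0,0,0,0,0,0,5.4],[0,0,0,0,0,0,5.4],[0,0,0,0,0,0,5.4],[0,0,0,0,0,0,5.4]]}' 20|tail -2; python3 go.py 592.8 228.8 66 10;python3 -m handwheel '{"targets":[[0,0,0,0,0,-1,5.4],[0,0,0,0,0,-3,5.4],[0,0,0,0,0,-6,5.4],[0,0,0,0,0,-9,5.4],[0,0,0,0,0,-11.5,5.4],[0,0,0,0,0,-13.3,5.4],[0,0,0,0,0,-13.3,5.4],[0,0,0,0,0,-13.3,5.4]]}'|tail -2; python3 go.py 463.6 -150.9 195 8.2
```

```text
finger_force: 0.0
opening: 61.8
finger_force: 20.0
tcp [592.7 231.   66.1] yaw 10.0 turn z 0.0 shift cm [-0.22 -0.02  0.01] open 61.8 tilt 0.01 F [-0.8  0.1  3.4] joints [-0.78  0.64  0.5   1.7  -0.38  0.89  0.05] t 29.2
opening: 61.7
finger_force: 20.0
tcp [592.4 230.9 198.7] yaw 10.0 turn z 1.8 shift cm [-35.36 -19.33   0.37] open 61.7 tilt 0.01 F [ 0.2 -0.1 -2.5] joints [-0.83  0.49  0.57  1.61 -0.29  1.13 -0.01] t 30.0
```

```bash
python3 -m handwheel '{"targets":[[0,0,1.8,-2,-1.1,0,5.4],[0,0,1.8,-5,-2.7,0,5.4],[0,0,1.8,-8.5,-4.6,0,5.4],[0,0,1.8,-12.5,-6.8,0,5.4],[0,0,1.8,-16.5,-9,0,5.4],[0,0,1.8,-20.5,-11.2,0,5.4],[0,0,1.8,-24.5,-13.4,0,5.4],[0,0,1.8,-28.5,-15.6,0,5.4],[0,0,1.8,-32,-17.5,0.3,5.4],[0,0,1.8,-34.3,-18.8,0.3,5.4],[0,0,1.8,-35.2,-19.3,0.3,5.4],[0,0,1.8,-35.2,-19.3,0.3,5.4]]}'|tail -2;python3 -m handwheel '{"targets":[[0,0,0,0,0,0,5.4],[0,0,0,0,0,0,5.4],[0,0,0,0,0,0,5.4]]}' |tail -1; python3 go.py 463.6 -150 73.1 8.2
```

```text
opening: 61.6
finger_force: 20.0
finger_force: 20.0
tcp [ 464.2 -148.3  195.8] yaw 8.3 turn z 0.1 shift cm [-0.16 -0.08 12.27] open 61.3 tilt 0.01 F [-0.1 -0.4 -0.9] joints [-0.42  0.23  0.77  1.98 -0.19  1.01  0.58] t 31.5
```

```bash
python3 -m handwheel '{"targets":[[0,0,0,-0.1,-0.1,2,5.4],[0,0,0,-0.1,-0.1,4.5,5.4],[0,0,0,-0.1,-0.1,6.5,5.4],[0,0,0,-0.1,-0.1,8.3,5.4],[0,0,0,-0.1,-0.1,9.6,5.4],[0,0,0,-0.1,-0.1,10.5,5.4],[0,0,0,-0.1,-0.1,11.1,5.4],[0,0,0,-0.1,-0.1,11.6,5.4],[0,0,0,-0.1,-0.1,11.9,5.4],[0,0,0,-0.1,-0.1,12.1,5.4],[0,0,0,-0.1,-0.1,12.1,5.4],[0,0,0,-0.1,-0.1,12.1,5.4]]}'|tail -1; python3 go.py 463.6 -150 73.1 8.2; python3 -m handwheel '{"targets":[[0,0,0,0,0,0.1,5.4],[0,0,0,0,0,0.15,5.4],[0,0,0,0,0,0.2,5.4],[0,0,0,0,0,0.25,5.4],[0,0,0,0,0,0.25,5.4]]}'|tail -1;  python3 go.py 463.6 -150 73.1 8.2
```

```text
finger_force: 20.0
tcp [ 463.2 -150.5   75.2] yaw 8.2 turn z 0.0 shift cm [0.04 0.05 0.21] open 61.7 tilt 0.02 F [ 0.2 -0.3 -1.7] joints [-0.3   0.43  0.67  2.08 -0.38  0.76  0.75] t 32.7
finger_force: 20.0
tcp [ 463.1 -150.6   73. ] yaw 8.2 turn z 0.0 shift cm [ 0.05  0.06 -0.01] open 61.5 tilt 0.02 F [-4.7  1.6 13.2] joints [-0.3   0.43  0.66  2.08 -0.39  0.75  0.75] t 33.2
```

```bash
python3 -m handwheel '{"targets":[[0,0,0,0,0,-0.1,6.5],[0,0,0,0,0,-0.1,7],[0,0,0,0,0,-0.1,7.5],[0,0,0,0,0,-0.1,8],[0,0,0,0,0,-0.1,8.2],[0,0,0,0,0,-1,8.2],[0,0,0,0,0,-3,8.2],[0,0,0,0,0,-6,8.2],[0,0,0,0,0,-9,8.2],[0,0,0,0,0,-13,8.2],[0,0,0,0,0,-17,8.2],[0,0,0,0,0,-17,8.2]]}'|tail -2;python3 -m handwheel '{"targets":[[0,0,0,4,0,0,8.2],[0,0,0,8,0,0,8.2],[0,0,0,12,0,0,8.2],[0,0,0,15,0,0,8.2],[0,0,0,15,0,0,8.2],[0,0,0,15,0,0,8.2],[0,0,0,15,0,0,8.2],[0,0,0,15,0,0,8.2]]}' |tail -2; python3 - <<'E'
from h import *
a=cv2.imread("pics/top0.png"); im=grab_frame("top")[150:320,100:500]; sc=grab_frame("scene")[180:350,130:550]
cv2.imwrite("pics/end.png",np.vstack([cv2.resize(im,(700,298)),cv2.resize(sc,(700,283))]))
E
```

```text
opening: 82.2
finger_force: 0.0
opening: 82.0
finger_force: 0.0
```

View pics/end.png

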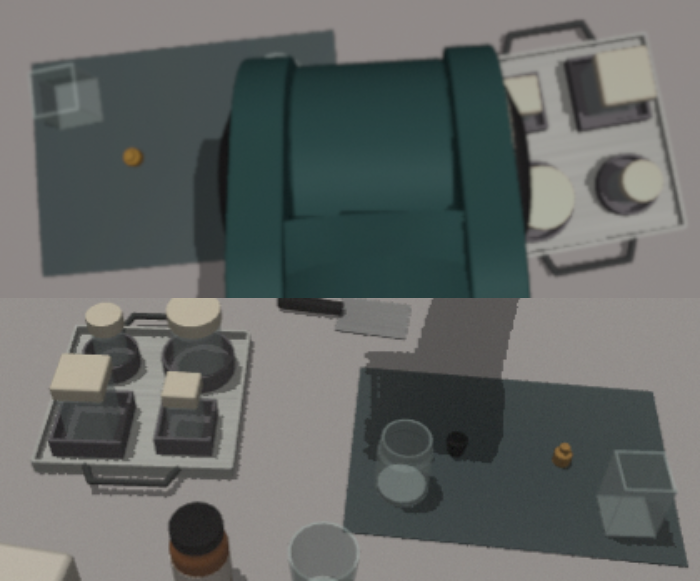

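All four jars stand upright in their own sockets, and the open jars stand where they were. Before signing off I'll check two centres numerically, using the lids at (626,76) and (641,181) in this composite.

```bash
python3 - <<'E'
from h import *
f=lambda p:(np.array(p)+.5)/[1.75,298/170]-.5+[100,150]
print(world("top",f([626.5,76]),102),"want 581.4 -239.1"); print(world("top",f([641,181]),88),"want 478.4 -253.9")
s=manip.read_state(); print(abs(s["joint_velocities"]).max(),s["ft_force"])
from station import order
print(order.sign_off())
E
```

```text
[[ 579.9270334  -240.95476263  102.        ]] want 581.4 -239.1
[[ 476.76396726 -252.57974948   88.        ]] want 478.4 -253.9
0.0035792360836620083 [0.7611236  1.14091426 0.82233753]
the job is handed in; nothing more can be done
None
```

All four closed jars are standing upright in their matching sockets, the two open jars are where they started, and I handed the job in at about 34 s; sign-off returned no verdict.

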